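# Load a sleeve on the roller stand and set the indicator

## Task

Gently slide the big aluminium sleeve lengthways off the two fixed rails until its whole length lies on the two free-turning rollers, without letting it roll round: its black keyway must stay on top. Then lower the dial indicator arm by its black T-handle until its tip rests gently on the sleeve, and let go. Do not disturb the other things on the bench.

Things in the scene. Friction and masses are not known exactly. Their poses are not given: they have to be found in the camera images.
- stand: Grey runout-checking stand, fixed to the bench, 160 mm (x) by 450 mm (y). Origin on the bench top at its middle; y runs lengthways from the rails towards the rollers, x across towards the indicator post, z up. An upright end plate 80 mm high closes the roller end, its face at y = 216 mm; the rail end is open. The indicator post stands at x = 90, y = 145 mm.
- rails_mid (a point): Middle of the two fixed rails, between them at the height of their tops (stand x = 0, y = -108 mm, 51 mm above the bench). Rails: steel bars 16 mm thick at stand x = -28 and +28 mm, from y = -208 to -9 mm.
- bed_mid (a point): Where the middle of the sleeve is when it lies on the rollers halfway along them: stand x = 0, y = 110 mm, 79 mm above the bench. Rollers: two steel rollers 32 mm thick at stand x = -30 and +30 mm, from y = 9 to 215 mm, tops 50 mm above the bench, turning almost without friction.
- sleeve: Loose closed aluminium cylinder, 76 mm thick, 150 mm long, flat ends, 0.45 to 0.85 kg. Origin at its middle on its axis; y is its axis, z points to the keyway (black stripe, 10 mm wide). It starts on the rails, keyway up, axis along stand y, 80 mm above the bench. Too thick to grasp: push its outer end, the one away from the rollers; it stops when no longer pushed.
- gauge (a joint): Angle of the indicator arm: 0 = level, tip just on top of a sleeve on the rollers; grows as it is raised (0.85 to 1.2 at the start, range -0.15 to 1.4). Hinge axis: stand y through gauge_pivot. Stiff: above about 0.6 rad it stays where left; below about 0.5 it sinks in a second by its own weight until the tip rests on the sleeve. Moving it takes about 1 N at the handle.
- gauge_pivot (a point): Hinge of the indicator arm, on top of the post: stand x = 90, y = 145 mm, 117 mm above the bench. The arm reaches from it over the rollers (towards stand -x).
- gauge_handle (a point): Middle of the black T-handle at the arm's free end, a bar 14 mm thick and 50 mm long along the stand's y. With the arm level it is 150 mm from the pivot towards stand -x and 30 mm above it; it circles the pivot.
- gauge_tip (a point): Lowest point of the indicator's ball tip, 90 mm from the pivot, at the pivot's height when level. The dial (44 mm across) sits beside the arm above it.
- spare_bush: Bystander: flanged brass bush, 76 mm across, 75 mm high, standing. Origin under its centre, as for the bystanders below.
- grease_jar: Bystander: small jar with white lid, 48 mm across, 55 mm high.
- wrench: Bystander: wrench lying on the bench on the robot's side of the stand.
- mallet: Bystander: hammer lying on the bench.
- vee_block: Bystander: dark steel V-block, 70 x 60 x 50 mm.
- work_lamp: Bystander: black battery work lamp, 75 x 90 mm foot, 210 mm high.
- guide_pin: Bystander: short steel pin, 22 mm thick, 45 mm high, standing.
Mind the look-alikes: they are no part of the job. Of the things shaped like the sleeve, the aluminium one is meant.

How it is judged:
On the way, in this order (a step that is already met when the one before it is completed fails the run):
1. the sleeve lies at rest on the rollers over its whole length, keyway on top, the arm still raised (y of sleeve in the frame of stand between 0.087 and 0.145 m and z of sleeve in the frame of stand between 0.072 and 0.085 m and x of sleeve in the frame of stand between -0.006 and 0.006 m and angle between sleeve's own z axis and vertical below 0.26 rad and linear speed of sleeve below 0.02 m/s and angular speed of sleeve below 0.2 rad/s and value of joint gauge above 0.5 rad), for 0.2 s.
2. the indicator's tip rests on the sleeve (y of sleeve in the frame of stand between 0.087 and 0.145 m and z of sleeve in the frame of stand between 0.072 and 0.085 m and x of sleeve in the frame of stand between -0.006 and 0.006 m and angle between sleeve's own z axis and vertical below 0.26 rad and value of joint gauge below 0.05 rad and contact force between gauge and sleeve above 0.05 N), for 0.2 s.
At the end, for the whole second after the job is handed in: The sleeve rests between the rollers, its whole length on them (middle 87 to 145 mm along stand y, axis within 6 mm of the middle), keyway within 0.26 rad of straight up, and the indicator tip rests on it (arm angle under 0.05 rad, touching) (all of step 2 and linear speed of sleeve below 0.02 m/s and angular speed of sleeve below 0.2 rad/s).
It fails at once if the sleeve rolls round: its keyway comes more than 0.45 rad (26 degrees) off the top (angle between sleeve's own z axis and vertical above 0.45 rad).
It fails at once if the sleeve is dropped or rammed on the stand (over 60 N) (contact force between sleeve and stand above 60 N).
It fails at once if the indicator is pressed hard on the sleeve (over 20 N) (contact force between gauge and sleeve above 20 N).
It fails at once if a bystander is moved by more than 30 mm (distance of any of spare_bush, grease_jar, wrench, mallet, vee_block, work_lamp, guide_pin from where it was at the start of the episode above 0.03 m).
It also fails if it takes over 69 s, if anything falls off the work surface, if the arm or the gripper's body presses on something with over 40 N, if the wrist force passes 120 N, or if a joint passes its speed limit or range.

## Robot

A 6-joint arm with a two-finger parallel gripper is mounted at the origin on the work surface. World frame = base frame: x ahead of the robot, y to its left, z up, the work surface at z = 0. Lengths are in m, angles in rad, forces in N, time in s.
With the tool pointing down it reaches from about 0.325 to 0.9 m from the base axis. Payload 6.1 kg.
Tool frame: the origin (TCP) lies midway between the tips of the shut fingers; the grasp point (between the pads) lies 19 mm behind it; z points along the fingers, y is the line along which they close (so a half turn about z gives the same grasp; the last joint's range is limited). The gripper opens to 87 mm and grips with 3 to 60 N. Pads are 19 mm wide; open, the fingers measure 117 mm over their backs; the gripper's body (75 mm by 190 mm) begins 51 mm behind the grasp point.
Start: joints at [-1.36, 0.22, 1.526, -0, 1.395, -0.126], TCP at [0.207, -0.59, 0.192] pointing down, gripper open.
Joint ranges: [-2.98, 2.98], [-0.91, 2.08], [0.09, 2.57], [-1.24, 4.39], [0.2, 2.65], [-2.68, 2.68]. Speed limits (rad/s): [2.57, 2.57, 3.01, 3.14, 3.14, 3.14].

## Interface

Orientations are given as a rotation vector (axis times angle).
In Python, from plant import env gives the robot as it stands. The module is installed in compiled form; this text tells all that it offers.
- The arm moves only by the shell command python3 -m inch 'ROWS' [OPENING] [FORCE]. ROWS is JSON, a list of rows, each a list of 6 numbers: the shift along the tool's x, y, z in m, then the turn, a rotation vector about the tool's x, y, z in degrees. In form: [[tx, ty, tz, ax, ay, az], ...]. A call has 1 to 20 rows; each row shifts and turns the commanded pose from where the row before left it, along the tool's axes as they then stand; what a row does not reach is not made up. A row lasts 1/12 s, in which the tool goes at most 41.7 mm and 7.16 degrees, less where a joint would pass 70% of its speed; a pose out of reach is approached as far as the arm can. A call is refused whole if a number of a shift passes 0.0417 or a number of a turn 7.16, either way. A call with a gripper value outside its range is refused whole. OPENING is the finger opening in m, from 0 to 0.087, set as the call begins (- or left out, the last holds). The fingers move at their own pace and stop on an object; FORCE is the grip in N (left out, the last holds). Time passes only in rows, so rows that do not move let the fingers close. It gives the time, the measured TCP pose, the force, the opening and the grip force at its end, in the units of the state.
- env.get_obs(): the state, without advancing time (a new reading comes with each control period).
- env.camera(name): name is "side" or "top" or "wrist"; returns a dict with "frame" (480x640x3 uint8, red, green, blue), "fx", "fy", "cx", "cy" (pixels), "view" (4x4, takes a point from world to camera coordinates); the wrist camera has in their place "tool_from_camera" (4x4, takes a point from camera to tool coordinates, whose origin is the TCP and whose axes are the flange's). Camera axes: x right, y down, z forward; pixel columns grow to the right and rows downward; lengths in m; the calibration is good to about 2 mm. The wrist camera is an equidistant fisheye: a pixel r from the principal point sees the ray r / f radians off the axis. A picture is of the moment at which its call begins: read the wrist's pose just before it. There is no depth.
- env.sign_off(): hands the job in; it is judged then, once.
The state is a dict: "clock": time; "qpos": joint angles; "qd": joint speeds; "effort": joint torques, N m; "eef_pos": TCP position; "tcp_rot": TCP orientation; "force": force on the tool from outside, world axes, zero at the start; "wrist_torque": the same for the moment, N m; "width": finger opening in m; "grasp_force": force on a finger pad.
Only numpy, scipy, OpenCV 4.12 (cv2) and the standard library are available. Lean on these libraries where they do the work, as an engineer would, in place of code of your own. Each camera call takes 0.05 s, during which the arm holds its last target. There are 200 camera calls.

## Working session

There is one attempt and no reset: what is moved stays moved. The work goes in short steps, Python scripts to look and compute and a shell command to move; the robot and the scene stay as the last step left them, time stands still between calls to the robot, and variables do not carry over. Pictures are saved under pics/ and viewed, at most 10 in all, crops included, and the job is handed in when it is done.

```bash
mkdir -p pics
python3 - <<'E'
from plant import env
import cv2,numpy as np
o=env.get_obs();print(o)
for n in("side","top"):
    c=env.camera(n);cv2.imwrite(f"pics/{n}0.png",c["frame"][:,:,::-1]);print(n,c["fx"],c["fy"],c["cx"],c["cy"],np.round(c["view"],3).tolist())
E
```

```text
{'clock': 0.0, 'qpos': array([-1.36009102e+00,  2.21190000e-01,  1.52758536e+00, -1.39998151e-05,
        1.39466236e+00, -1.26101119e-01]), 'qd': array([ 0.00149539, -0.00025452,  0.00033488, -0.00067753,  0.00031074,
        0.00025293]), 'effort': array([ 1.86890220e-04, -4.94614220e+01, -3.87378538e+01,  7.00485217e-02,
        5.70356171e-02, -1.26853051e-04]), 'eef_pos': array([ 0.20640067, -0.58924781,  0.19117329]), 'tcp_rot': array([-3.09533320e+00, -5.26252143e-01,  1.44107608e-04]), 'force': array([0.04226559, 0.04728783, 0.03790593]), 'wrist_torque': array([ 0.02768165,  0.03104468, -0.02133429]), 'grasp_force': 0.0, 'width': 0.08696753668206893}
side 450.22589136007844 450.22589136007844 323.4881173899918 237.3703230821803 [[-0.999, -0.039, 0.016, 0.548], [-0.037, 0.646, -0.763, 0.17], [0.02, -0.763, -0.647, 1.229], [0.0, 0.0, 0.0, 1.0]]
top 612.2759918755029 612.2759918755029 323.53421603108103 240.03215858162554 [[0.023, -1.0, -0.006, -0.121], [-0.994, -0.023, -0.105, 0.565], [0.105, 0.009, -0.994, 1.786], [0.0, 0.0, 0.0, 1.0]]
```

View pics/top0.png

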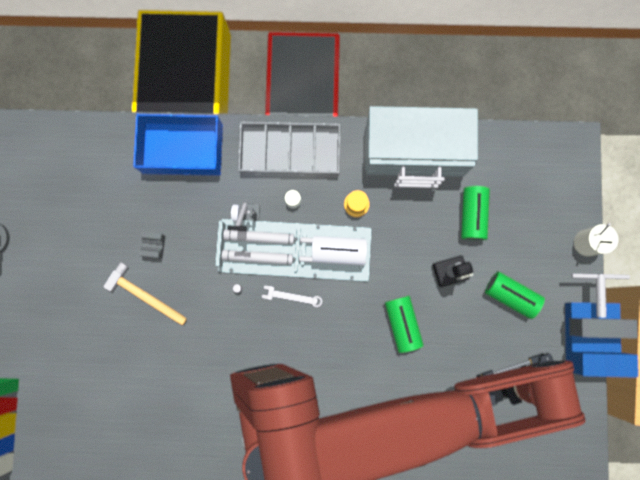

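View pics/side0.png

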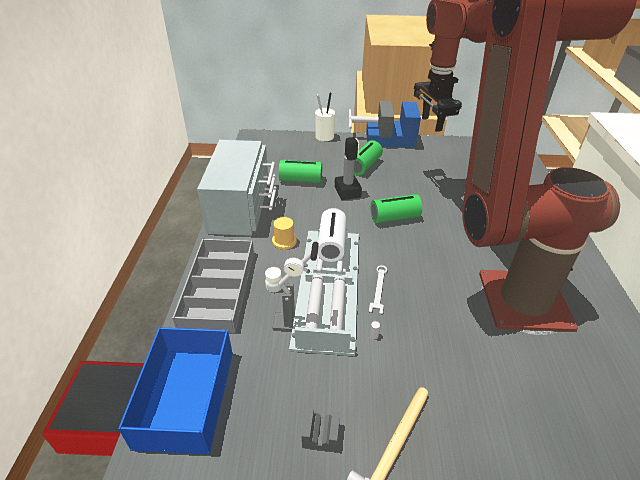

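Candidates for the sleeve in the top view are the pale aluminium cylinder on the stand at (338,250) and green cylinders at (475,212), (515,295) and (404,324). The brass bush is at (356,204). The aluminium one on the stand matches the description. The gauge is at (240,214), the jar at (292,199), the pin at (237,289) and the wrench at (292,297).

```bash
cat > h.py <<'E'
import cv2,numpy as np
from plant import env
from scipy.spatial.transform import Rotation as R
def ray(c,u,v):
    V=np.array(c["view"]);d=np.array([(u-c["cx"])/c["fx"],(v-c["cy"])/c["fy"],1.])
    return -V[:3,:3].T@V[:3,3],V[:3,:3].T@d
def onz(c,u,v,z):
    o,d=ray(c,u,v);return o+d*(z-o[2])/d[2]
def tri(c1,p1,c2,p2):
    o1,d1=ray(c1,*p1);o2,d2=ray(c2,*p2)
    s=np.linalg.lstsq(np.c_[d1,-d2],o2-o1,rcond=None)[0]
    a,b=o1+d1*s[0],o2+d2*s[1];return (a+b)/2,np.linalg.norm(a-b)
def proj(c,p):
    q=np.array(c["view"])@np.r_[p,1];return c["cx"]+c["fx"]*q[0]/q[2],c["cy"]+c["fy"]*q[1]/q[2]
E
python3 - <<'E'
from h import *
c=env.camera("top");f=c["frame"];g=f.max(2)
m=np.zeros(g.shape,np.uint8);m[240:260,315:362]=(g[240:260,315:362]<90)
n,l,s,ce=cv2.connectedComponentsWithStats(m)
print(s[1:],ce[1:])
i=1+s[1:,4].argmax();ys,xs=np.nonzero(l==i)
r=cv2.minAreaRect(np.c_[xs,ys].astype(np.float32));print(r)
mid=onz(c,*r[0],.118);print("key mid",mid)
b=cv2.boxPoints(r);P=np.array([onz(c,*p,.118) for p in b]);print(P)
# plate: light pixels around
hs=cv2.cvtColor(f,cv2.COLOR_RGB2HSV)
pm=((g>140)).astype(np.uint8);pm[:205]=0
n,l,s,ce=cv2.connectedComponentsWithStats(pm);i=l[275,260];print("plate",s[i])
top=f[180:320,200:400,::-1];top=cv2.resize(top,None,fx=4,fy=4,interpolation=cv2.INTER_CUBIC)
cv2.imwrite("pics/crop1.png",top)
E
```

```text
[] []Traceback (most recent call last):
  File "<stdin>", line 6, in <module>
ValueError: attempt to get argmax of an empty sequence
```

Run:
```python
from h import *
c=env.camera("top");f=c["frame"];g=f.max(2)
print(g[238:262:1,325],g[238:262,350])
top=f[180:320,200:400,::-1];top=cv2.resize(top,None,fx=4,fy=4,interpolation=cv2.INTER_CUBIC)
cv2.imwrite("pics/crop1.png",top)
```

```text
[251 253 254 254 254 255 255 255 255 200 119 174 250 255 255 254 254 253
 252 249 244 236 223 196] [242 249 253 254 254 254 255 255 255 255 243 156 119 197 253 255 255 254
 253 252 251 248 241 231]
```

View pics/crop1.png

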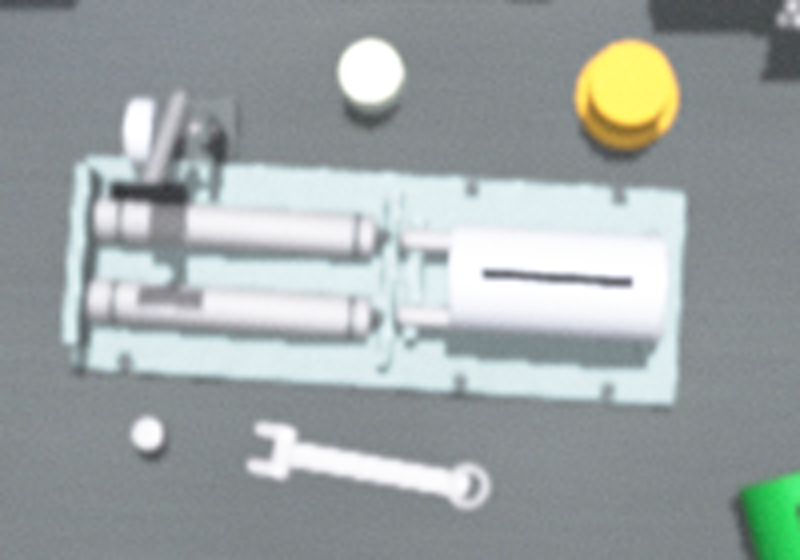

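The crop shows the aluminium sleeve with its keyway on top at full-image (320–358, 248–251). The rollers are on the left, the handle is at about (237,227.5), the plate's rail-end corners are at (371.5,227.5) and (369,281), and the bottom-left corner is at (219,273).

```bash
cat >> h.py <<'E'
def key(c,u0,u1,v0,v1):
    """dark stripe in box -> world ends (z=.118), centre"""
    g=c["frame"].max(2).astype(float)[v0:v1,u0:u1];w=np.clip(225-g,0,None)
    col=w.sum(0);ok=col>0.5*np.median(np.sort(col)[-25:])
    us=np.arange(u0,u1)[ok];vs=(w*np.arange(v0,v1)[:,None]).sum(0)[ok]/col[ok]
    k=np.polyfit(us,vs,1);a,b=us.min()-.5,us.max()+.5
    return onz(c,a,np.polyval(k,a),.118),onz(c,b,np.polyval(k,b),.118),(a,b)
E
python3 - <<'E'
from h import *
c=env.camera("top");cs=env.camera("side")
A,B,ab=key(c,314,364,243,256);print("key",A,B,ab,np.linalg.norm(A-B))
y=(A-B)[:2]/np.linalg.norm((A-B)[:2]);x=np.array([y[1],-y[0]])
print("ydir",y,"yaw deg",np.degrees(np.arctan2(-y[0],y[1])))
S=(A+B)[:2]/2;print("sleeve mid by key",S)
for n,(u,v) in dict(rt=(371.5,227.5),rb=(369,281.2),lb=(219.5,273)).items():
    for z in(0,.012):
        p=onz(c,u,v,z);print(n,z,np.round(p,4),"rel sleeve: x,y",(p[:2]-S)@x,(p[:2]-S)@y)
for n,(u,v,z) in dict(l=(312.5,250,.08),r=(367,253,.08)).items():
    p=onz(c,u,v,z);print(n,(p[:2]-S)@y)
# handle: side view dark
g=cs["frame"].max(2)
m=np.zeros(g.shape,np.uint8);m[236:264,306:322]=g[236:264,306:322]<60
n,l,s,ce=cv2.connectedComponentsWithStats(m);print(s[1:],ce[1:])
gt=c["frame"].max(2);mt=np.zeros(gt.shape,np.uint8);mt[222:233,225:250]=gt[222:233,225:250]<70
n2,l2,s2,ce2=cv2.connectedComponentsWithStats(mt);print(s2[1:],ce2[1:])
if n>1 and n2>1:
    h,e=tri(c,ce2[1+s2[1:,4].argmax()],cs,ce[1+s[1:,4].argmax()]);print("handle",h,e,"rel",(h[:2]-S)@x,(h[:2]-S)@y)
E
```

```text
key [ 0.53593835 -0.10113589  0.118     ] [ 0.53170526 -0.20538087  0.118     ] (np.float64(320.5), np.float64(357.5)) 0.10433088345967102
ydir [0.04057368 0.99917655] yaw deg -2.325338669455125
sleeve mid by key [ 0.53382181 -0.15325838]
rt 0 [ 0.6121 -0.252   0.    ] rel sleeve: x,y 0.08225817007609257 -0.09548735023118461
rt 0.012 [ 0.6106 -0.2512  0.012 ] rel sleeve: x,y 0.08068457705777958 -0.09471309427792399
rb 0 [ 0.4501 -0.247   0.    ] rel sleeve: x,y -0.07982420460021711 -0.09704501606526339
rb 0.012 [ 0.4496 -0.2462  0.012 ] rel sleeve: x,y -0.08033771886328221 -0.0962605724005889
lb 0 [0.4643 0.2015 0.    ] rel sleeve: x,y -0.08386032705380635 0.3516526994286214
lb 0.012 [0.4637 0.1994 0.012 ] rel sleeve: x,y -0.08434744358130535 0.349502493865252
l 0.07539075189204703
r -0.08153761269929106
[[311 242   7  18  34]
 [312 246   1   6   6]
 [311 253   1   3   3]] [[314.91176471 251.73529412]
 [312.         248.5       ]
 [311.         254.        ]]
[[229 227  17   3  31]] [[237.41935484 227.93548387]]
handle [0.56901396 0.11507593 0.25127983] 0.0035861494966608403 rel 0.02427586405850471 0.2695412245447745
```

```bash
cat >> h.py <<'E'
YAW=np.radians(-2.0)
Y=np.array([-np.sin(YAW),np.cos(YAW)]);X=np.array([np.cos(YAW),np.sin(YAW)])
S0=np.array([.5338,-.1533]); O=S0+.127*Y   # stand origin
def w(x,y,z): return np.r_[O+x*X+y*Y,z]
def tgt_rot(kind=1):
    # tool z down, tool y along +-stand X
    ty=kind*np.r_[X,0];tz=np.array([0,0,-1.]);return np.c_[np.cross(ty,tz),ty,tz]
def delta(p,Rt):
    o=env.get_obs();R0=R.from_rotvec(o["tcp_rot"]).as_matrix()
    print("tcp",np.round(o["eef_pos"],4),"stand",np.round([(o["eef_pos"][:2]-O)@X,(o["eef_pos"][:2]-O)@Y],4),"clock",o["clock"])
    print("shift in tool",np.round(R0.T@(p-o["eef_pos"]),4),"turn deg",np.round(np.degrees(R.from_matrix(R0.T@Rt).as_rotvec()),2))
E
python3 - <<'E'
from h import *
c=env.camera("top");print("lamp",onz(c,446,274,0),"origin",O)
o=env.get_obs();print(R.from_rotvec(o["tcp_rot"]).as_matrix().round(3),o["qpos"][5])
for k in(1,-1): delta(w(0,-.24,.32),tgt_rot(k))
E
```

```text
lamp [ 0.47697019 -0.47688527  0.        ] origin [ 0.53823224 -0.02637736]
[[ 0.944  0.331 -0.   ]
 [ 0.331 -0.944  0.   ]
 [ 0.    -0.    -1.   ]] -0.12610766578272894
tcp [ 0.2065 -0.5897  0.192 ] stand [-0.3119 -0.5746] clock 0.35
shift in tool [ 0.4121 -0.1985 -0.1279] turn deg [-2.00e-02 -2.00e-02 -6.87e+01]
tcp [ 0.2065 -0.5897  0.192 ] stand [-0.3119 -0.5746] clock 0.35
shift in tool [ 0.4121 -0.1985 -0.1279] turn deg [-2.000e-02  2.000e-02  1.113e+02]
```

```bash
python3 -m inch '[[0,0,-0.032,0,0,0],[0,0,-0.032,0,0,0],[0,0,-0.032,0,0,0],[0,0,-0.032,0,0,0],[0.0275,-0.0132,0,0,0,0],[0.0275,-0.0132,0,0,0,0],[0.0275,-0.0132,0,0,0,0],[0.0275,-0.0132,0,0,0,0],[0.0275,-0.0132,0,0,0,0],[0.0275,-0.0132,0,0,0,0],[0.0275,-0.0132,0,0,0,0],[0.0275,-0.0132,0,0,0,0],[0.0275,-0.0132,0,0,0,0],[0.0275,-0.0132,0,0,0,0],[0.0275,-0.0132,0,0,0,0],[0.0275,-0.0132,0,0,0,0],[0.0275,-0.0132,0,0,0,0],[0.0275,-0.0132,0,0,0,0],[0.0275,-0.0132,0,0,0,0]]' 0.04
python3 -m inch '[[0,0,0,0,0,-6.87],[0,0,0,0,0,-6.87],[0,0,0,0,0,-6.87],[0,0,0,0,0,-6.87],[0,0,0,0,0,-6.87],[0,0,0,0,0,-6.87],[0,0,0,0,0,-6.87],[0,0,0,0,0,-6.87],[0,0,0,0,0,-6.87],[0,0,0,0,0,-6.87],[0,0,0,0,0,0]]'
python3 - <<'E'
from h import *
delta(w(0,-.235,.2),tgt_rot(1));print(env.get_obs()["qpos"])
E
```

```text
clock: 1.93
eef_pos: [0.5313, -0.2654, 0.3204]
tcp_rot: [3.097, 0.527, 0.0]
force: [0.5, -0.2, 0.1]
width: 0.0396
grasp_force: 0.0
clock: 2.85
eef_pos: [0.5304, -0.2667, 0.3202]
tcp_rot: [-2.255, -2.187, 0.0]
force: [-1.1, 0.5, 0.1]
width: 0.0398
grasp_force: 0.0
tcp [ 0.5304 -0.2667  0.3202] stand [ 0.0005 -0.2404] clock 2.85
shift in tool [ 0.0054 -0.0005  0.1202] turn deg [-0.01 -0.    0.24]
[-5.98608024e-01  9.47882684e-02  1.43096261e+00 -4.54688853e-05
  1.61593545e+00 -5.67972291e-01]
```

```bash
python3 -m inch '[[0,0,0.03,0,0,0],[0,0,0.03,0,0,0],[0,0,0.03,0,0,0],[0,0,0.03,0,0,0],[0,0,0.03,0,0,0],[0,0,0.03,0,0,0],[0,0,0.02,0,0,0.24],[0,0,0,0,0,0]]'
python3 - <<'E'
from h import *
c=env.camera("wrist");f=c["frame"];cv2.imwrite("pics/w1.png",f[:,:,::-1])
print(c["fx"],np.round(c["tool_from_camera"],3).tolist())
c=env.camera("top");cv2.imwrite("pics/t1.png",cv2.resize(c["frame"][180:320,200:400,::-1],None,fx=4,fy=4))
E
```

```text
clock: 3.52
eef_pos: [0.527, -0.2644, 0.1145]
tcp_rot: [-2.262, -2.167, 0.003]
force: [-0.7, 0.1, -1.0]
width: 0.0399
grasp_force: 0.0
371.64829954431775 [[0.001, -0.952, -0.307, 0.085], [1.0, 0.001, -0.0, 0.001], [0.001, -0.307, 0.952, -0.192], [0.0, 0.0, 0.0, 1.0]]
```

View pics/w1.png

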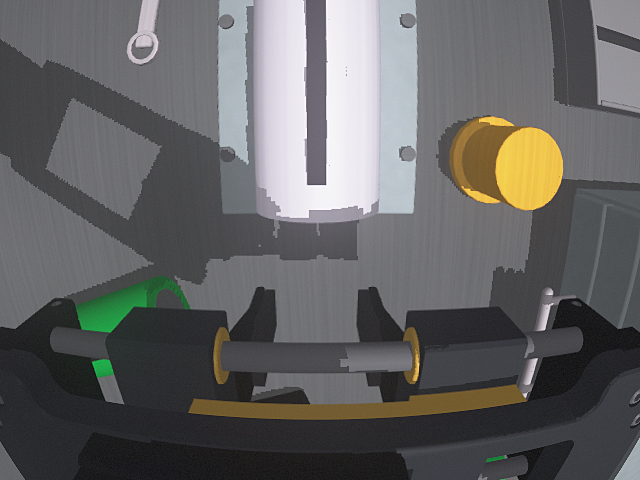

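The fingers (276–358) straddle the sleeve axis (255–378, keyway at 316), and nothing is touching. The camera sits ahead of the tool and could meet the gauge handle, so I'll tilt the tool 20° back and push with the fingertips at axis height.

```bash
python3 -m inch '[[0,0,0,0,6.7,0],[0,0,0,0,6.7,0],[0,0,0,0,6.6,0],[0,0,0,0,0,0],[0,0,0,0,0,0]]'
cat >> h.py <<'E'
def tilt(a=20,k=1): return tgt_rot(k)@R.from_euler("y",a,degrees=True).as_matrix()
E
python3 - <<'E'
from h import *
delta(w(0,-.225,.075),tilt())
E
```

```text
clock: 4.03
eef_pos: [0.5308, -0.2693, 0.1212]
tcp_rot: [-2.08, -1.992, -0.365]
force: [-0.4, -0.4, 0.1]
width: 0.0399
grasp_force: 0.0
tcp [ 0.5308 -0.2693  0.1212] stand [ 0.0011 -0.243 ] clock 4.0333
shift in tool [ 0.0012 -0.0012  0.0496] turn deg [ 0.2   0.13 -0.42]
```

```bash
python3 -m inch '[[0,0,0.0125,0,0,-0.4],[0,-0.001,0.0125,0,0,0],[0,0,0.0125,0,0,0],[0,0,0.0125,0,0,0],[0,0,0,0,0,0],[0,0,0,0,0,0]]'
python3 - <<'E'
from h import *
delta(w(0,.03,.075),tilt())
E
```

```text
clock: 4.53
eef_pos: [0.5295, -0.2478, 0.0721]
tcp_rot: [-2.064, -2.001, -0.366]
force: [-0.8, 0.2, 0.2]
width: 0.04
grasp_force: 0.0
tcp [ 0.5295 -0.2478  0.0721] stand [-0.001  -0.2216] clock 4.5333
shift in tool [0.2373 0.002  0.0836] turn deg [-0.06 -0.08  0.21]
```

```bash
python3 -m inch '[[0.0024,0,0.0006,0,0,0],[0.0024,0,0.0006,0,0,0],[0.0024,0,0.0006,0,0,0],[0.0024,0,0.0006,0,0,0],[0.0024,0,0.0006,0,0,0],[0.0024,0,0.0008,0,0,0],[0.0024,0,0.0008,0,0,0],[0.0024,0,0.0008,0,0,0],[0.0038,0,0.0014,0,0,0],[0.0038,0,0.0014,0,0,0],[0.0038,0,0.0014,0,0,0],[0.0038,0,0.0014,0,0,0],[0.0038,0,0.0014,0,0,0],[0.0038,0,0.0014,0,0,0],[0.0038,0,0.0014,0,0,0],[0.0038,0,0.0014,0,0,0],[0.0038,0,0.0014,0,0,0],[0.0038,0,0.0014,0,0,0],[0.0038,0,0.0014,0,0,0],[0,0,0,0,0,0]]'
python3 - <<'E'
from h import *
delta(w(0,.03,.077),tilt())
c=env.camera("top");cv2.imwrite("pics/t2.png",cv2.resize(c["frame"][160:340,190:430,::-1],None,fx=3,fy=3))
E
```

```text
clock: 6.2
eef_pos: [0.5324, -0.186, 0.0749]
tcp_rot: [-2.069, -2.004, -0.366]
force: [0.1, -5.4, 1.6]
width: 0.0398
grasp_force: 2.2
tcp [ 0.5324 -0.186   0.0749] stand [-0.0002 -0.1597] clock 6.2
shift in tool [0.1792 0.0007 0.0625] turn deg [0.13 0.14 0.2 ]
```

View pics/t2.png

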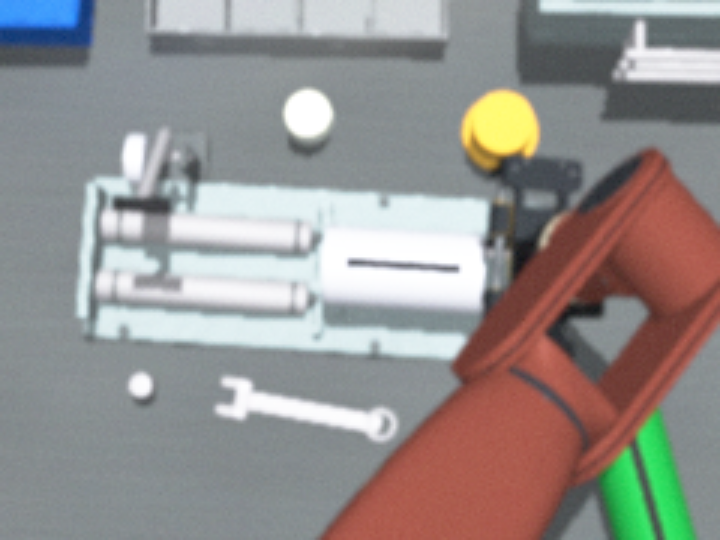

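The sleeve slid along with its keyway still up (stripe at crop 347–460, 264) and about 5 N of push. I'll continue.

```bash
python3 -m inch '[[0.0038,0,0.0013,0,0,0],[0.0038,0,0.0013,0,0,0],[0.0038,0,0.0013,0,0,0],[0.0038,0,0.0013,0,0,0],[0.0038,0,0.0013,0,0,0],[0.0038,0,0.0013,0,0,0],[0.0038,0,0.0013,0,0,0],[0.0038,0,0.0013,0,0,0],[0.0038,0,0.0013,0,0,0],[0.0038,0,0.0013,0,0,0],[0.0038,0,0.0013,0,0,0],[0.0038,0,0.0013,0,0,0],[0.0038,0,0.0013,0,0,0],[0.0038,0,0.0013,0,0,0],[0.0038,0,0.0013,0,0,0],[0.0038,0,0.0013,0,0,0],[0.0038,0,0.0013,0,0,0],[0.0038,0,0.0013,0,0,0],[0.0038,0,0.0013,0,0,0],[0,0,0,0,0,0]]'
cat > chk.py <<'E'
from h import *
delta(w(0,.026,.077),tilt())
import sys
c=env.camera("top");a=float(sys.argv[1])  # expected sleeve mid y
u,v=proj(c,w(0,a,.118));u,v=int(u),int(v)
A,B,ab=key(c,u-26,u+26,v-7,v+8)
for P in(A,B): print("key end stand x %.4f y %.4f"%((P[:2]-O)@X,(P[:2]-O)@Y))
E
python3 chk.py 0
```

```text
clock: 7.92
eef_pos: [0.5347, -0.1088, 0.076]
tcp_rot: [-2.068, -2.002, -0.367]
force: [0.4, -2.4, -1.4]
width: 0.0405
grasp_force: 1.5
tcp [ 0.5347 -0.1088  0.076 ] stand [-0.0006 -0.0825] clock 7.9167
shift in tool [0.1023 0.0009 0.0362] turn deg [0.09 0.03 0.18]
key end stand x 0.0035 y 0.0779
key end stand x -0.0012 y -0.0580
```

```bash
python3 -m inch '[[0.0038,0,0.0013,0,0,0],[0.0038,0,0.0013,0,0,0],[0.0038,0,0.0013,0,0,0],[0.0038,0,0.0013,0,0,0],[0.0038,0,0.0013,0,0,0],[0.0038,0,0.0013,0,0,0],[0.0038,0,0.0013,0,0,0],[0.0038,0,0.0013,0,0,0],[0.0038,0,0.0013,0,0,0],[0.0038,0,0.0013,0,0,0],[0.0038,0,0.0013,0,0,0],[0.0038,0,0.0013,0,0,0],[0.0038,0,0.0013,0,0,0],[0.0038,0,0.0013,0,0,0],[0.0038,0,0.0013,0,0,0],[0.0038,0,0.0013,0,0,0],[0.0038,0,0.0013,0,0,0],[0.0028,0,0.001,0,0,0],[0,0,0,0,0,0]]'
python3 - <<'E'
from h import *
delta(w(0,.026,.077),tilt())
c=env.camera("top");cv2.imwrite("pics/t3.png",cv2.resize(c["frame"][170:320,190:390,::-1],None,fx=4,fy=4))
print(proj(c,w(0,.129,.118)),proj(c,w(0,.025,.118)))
E
```

```text
clock: 9.55
eef_pos: [0.5369, -0.0368, 0.0774]
tcp_rot: [-2.066, -2.002, -0.367]
force: [1.2, -2.6, -2.1]
width: 0.0399
grasp_force: 1.0
tcp [ 0.5369 -0.0368  0.0774] stand [-0.0009 -0.0105] clock 9.55
shift in tool [0.0341 0.001  0.0129] turn deg [ 0.07 -0.04  0.2 ]
(np.float64(248.35386691304922), np.float64(243.82776741376864)) (np.float64(285.1421586103106), np.float64(245.94562009579155))
```

View pics/t3.png

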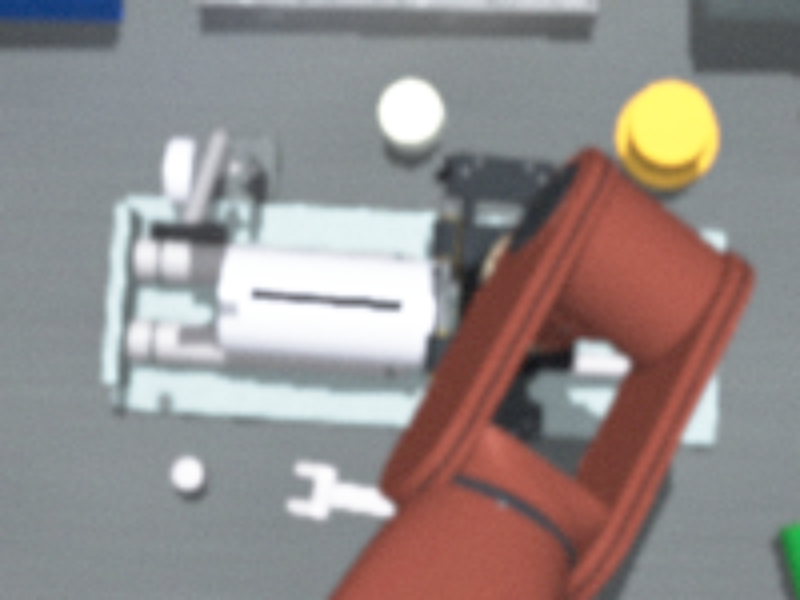

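Keyway at (253,243.2)–(290,246.2), so the sleeve middle is at stand y ≈ 0.063, the keyway is up and the sleeve is centred. It needs about 49 mm more.

```bash
python3 -m inch '[[0.0038,0,0.0013,0,0,0],[0.0038,0,0.0013,0,0,0],[0.0038,0,0.0013,0,0,0],[0.0038,0,0.0013,0,0,0],[0.0038,0,0.0013,0,0,0],[0.0038,0,0.0013,0,0,0],[0.0038,0,0.0013,0,0,0],[0.0038,0,0.0013,0,0,0],[0.0038,0,0.0013,0,0,0],[0.0028,0,0.001,0,0,0],[0.0028,0,0.001,0,0,0],[0.0019,0,0.0007,0,0,0],[0.0019,0,0.0007,0,0,0],[0.001,0,0.0003,0,0,0],[0,0,0,0,0,0],[0,0,0,0,0,0]]'
python3 - <<'E'
from h import *
delta(w(0,.026,.077),tilt())
c=env.camera("top");cv2.imwrite("pics/t4.png",c["frame"][:,:,::-1])
print(proj(c,w(0,.162,.118)),proj(c,w(0,.058,.118)))
g=c["frame"].max(2)
print(g[238:250,232:282:3])
E
```

```text
clock: 10.93
eef_pos: [0.5385, 0.0097, 0.0782]
tcp_rot: [-2.067, -2.002, -0.367]
force: [-0.5, -2.1, -0.6]
width: 0.0399
grasp_force: 1.3
tcp [0.5385 0.0097 0.0782] stand [-0.001   0.0361] clock 10.9333
shift in tool [-0.0099  0.001  -0.0023] turn deg [ 0.08 -0.03  0.17]
(np.float64(236.6919955753248), np.float64(243.15640909973624)) (np.float64(273.46307115864823), np.float64(245.2732706731375))
[[255 255 255 205 253 255 255 255 255 255 255 254 254 254 254 254 247]
 [255 255 255 195 255 255 255 255 255 255 255 255 255 255 255 255 241]
 [255 255 253 165 255 255 255 255 255 255 255 255 255 255 255 255 238]
 [255 255 180 112 226 252 253 255 255 255 255 255 255 255 255 255 242]
 [255 255  96  65 135 169 183 210 239 251 255 255 255 255 255 255 251]
 [255 249 109  94 102  95 110 126 151 171 186 210 241 251 255 255 255]
 [252 228 171 161 143 122 164 171 148 114 115 129 148 170 246 255 255]
 [246 213 201 206 187 175 246 254 238 193 180 172 129 107 238 255 255]
 [243 211 215 216 209 210 255 255 255 255 254 254 217 186 249 255 255]
 [243 222 224 214 211 212 255 255 255 255 255 255 255 255 255 255 255]
 [250 245 247 232 223 226 254 255 255 255 255 255 255 255 255 255 255]
 [253 253 253 248 246 245 254 254 255 255 255 255 255 255 255 255 255]]
```

Sleeve middle is now at about y = 0.110 with the keyway up (keyway's right end at u ≈ 273, matching the prediction). I'll back off, rise, and straighten the tool.

```bash
python3 -m inch '[[-0.0019,0,-0.0007,0,0,0],[-0.0038,0,-0.0013,0,0,0],[-0.0076,0,-0.0027,0,0,0],[-0.0094,0,-0.0034,0,0,0],[-0.0094,0,-0.0034,0,0,0],[-0.0094,0,-0.0034,0,0,0],[0.0116,0,-0.032,0,0,0],[0.0116,0,-0.032,0,0,0],[0.0116,0,-0.032,0,0,0],[0.0116,0,-0.032,0,0,0],[0.0116,0,-0.032,0,0,0],[0.0116,0,-0.032,0,0,0],[0.0116,0,-0.032,0,0,0],[0.0116,0,-0.032,0,0,0],[0,0,0,0,-6.7,0],[0,0,0,0,-6.7,0],[0,0,0,0,-6.6,0],[0,0,0,0,0,0],[0,0,0,0,0,0]]' 0.03
python3 - <<'E'
from h import *
delta(w(.005,.128,.35),tgt_rot())
c=env.camera("top");cs=env.camera("side")
for n,k in(("t",c),("s",cs)):
    print(n,"hand pred",proj(k,w(.0225,.145,.254)),"key pred",proj(k,w(0,.162,.118)),proj(k,w(0,.058,.118)))
a=cv2.resize(c["frame"][195:295,205:305,::-1],(400,400),interpolation=cv2.INTER_CUBIC);b=cv2.resize(cs["frame"][230:360,255:385,::-1],(400,400),interpolation=cv2.INTER_CUBIC)
cv2.imwrite("pics/both.png",np.hstack([a,b]))
E
```

```text
clock: 12.57
eef_pos: [0.5365, -0.0337, 0.3506]
tcp_rot: [2.253, 2.188, 0.004]
force: [-1.3, 0.2, 0.1]
width: 0.03
grasp_force: 0.0
tcp [ 0.5365 -0.0337  0.3506] stand [-0.0015 -0.0073] clock 12.5667
shift in tool [0.1353 0.0073 0.0009] turn deg [ 0.15 -0.08  0.32]
t hand pred (np.float64(236.1429125091364), np.float64(229.7014539951195)) key pred (np.float64(236.6919955753248), np.float64(243.15640909973624)) (np.float64(273.46307115864823), np.float64(245.2732706731375))
s hand pred (np.float64(315.51737200503237), np.float64(251.55830326864168)) key pred (np.float64(324.17564663563047), np.float64(299.8430755485788)) (np.float64(327.1524159322591), np.float64(269.0273970437974))
```

View pics/both.png

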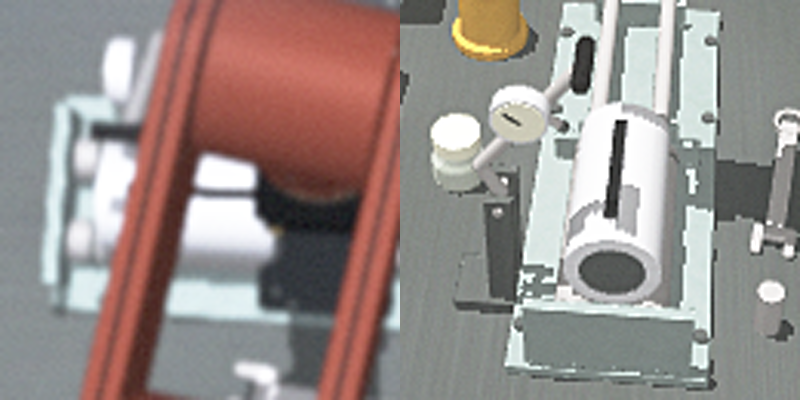

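In the side view the keyway ends are at (326.5,269) and (324.2,299.9), matching the prediction for y = 0.110 to under a pixel. The handle is at (314.1,251.1), so its stand position is about x = 0.025, y = 0.145, z = 0.253. I'll move above its near half, away from the dial and stem.

```bash
python3 -m inch '[[0.0226,0.004,0,0,0,0.3],[0.0226,0.004,0,0,0,0],[0.0226,0.004,0,0,0,0],[0.0226,0.004,0,0,0,0],[0.0226,0.004,0,0,0,0],[0.0226,0.004,0,0,0,0],[0,0,0.02,0,0,0],[0,0,0.02,0,0,0],[0,0,0.02,0,0,0],[0,0,0.01,0,0,0],[0,0,0,0,0,0],[0,0,0,0,0,0]]'
python3 - <<'E'
from h import *
delta(w(.022,.128,.242),tgt_rot())
c=env.camera("wrist");cv2.imwrite("pics/w2.png",c["frame"][:,:,::-1])
E
```

```text
clock: 13.67
eef_pos: [0.5655, 0.0984, 0.2799]
tcp_rot: [2.265, 2.177, 0.001]
force: [1.0, 0.2, 0.1]
width: 0.0301
grasp_force: 0.0
tcp [0.5655 0.0984 0.2799] stand [0.0229 0.1257] clock 13.6667
shift in tool [ 0.0023 -0.0009  0.0379] turn deg [ 0.04 -0.03 -0.29]
```

View pics/w2.png

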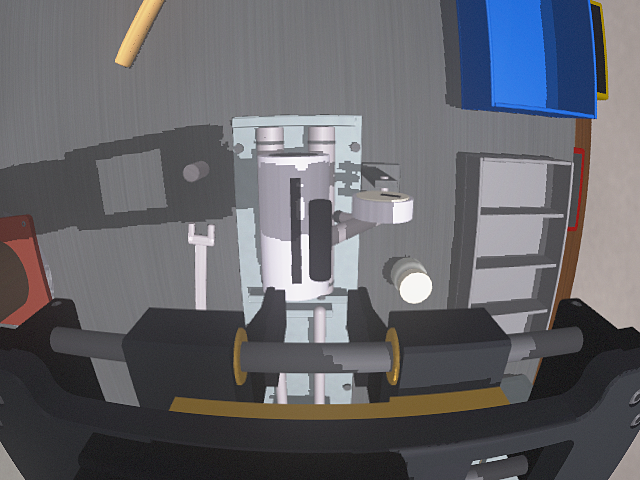

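The handle bar is at columns 310–331, rows 199–282, centred between the fingers (inner faces at about 287 and 358). The dial is on the far right, clear of them. A quick ray check gives the bar's near and far ends.

Run:
```python
from h import *
o=env.get_obs();c=env.camera("wrist");T=np.array(c["tool_from_camera"]);Rw=R.from_rotvec(o["tcp_rot"]).as_matrix()
for u,v in((320,282),(320,199),(287,292)):
    a=np.array([u-c["cx"],v-c["cy"]]);r=np.hypot(*a);t=r/c["fx"];d=np.r_[np.sin(t)*a/r,np.cos(t)]
    p=Rw@T[:3,3]+o["eef_pos"];d=Rw@T[:3,:3]@d;q=p+d*(.255-p[2])/d[2];print(u,v,(q[:2]-O)@X,(q[:2]-O)@Y)
```

```text
320 282 0.026649534959778003 0.11551617889849149
320 199 0.026680427678163757 0.16924658813235346
287 292 0.005260386857369339 0.1084654250554223
```

```bash
python3 -m inch '[[0,0.003,0.01,0,0,0],[0,0,0.01,0,0,0],[0,0,0.01,0,0,0],[0,0,0.006,0,0,0],[0,-0.004,0,0,0,0],[0,-0.004,0,0,0,0],[0,-0.0048,0.0025,0,0,0],[0,-0.0048,0.0025,0,0,0],[0,-0.0047,0.0025,0,0,0],[0,-0.0047,0.0025,0,0,0],[0,-0.0042,0.003,0,0,0],[0,-0.0042,0.003,0,0,0],[0,-0.0042,0.003,0,0,0],[0,-0.0038,0.0033,0,0,0],[0,-0.0038,0.0033,0,0,0],[0,-0.0038,0.0033,0,0,0],[0,0,0,0,0,0]]'
python3 - <<'E'
from h import *
delta(w(-.0443,.128,.192),tgt_rot());o=env.get_obs();print(o["force"])
c=env.camera("side");cv2.imwrite("pics/s5.png",cv2.resize(c["frame"][180:340,235:415,::-1],None,fx=3,fy=3,interpolation=cv2.INTER_CUBIC))
E
```

```text
clock: 15.18
eef_pos: [0.5167, 0.1015, 0.2143]
tcp_rot: [2.262, 2.179, 0.001]
force: [0.2, 0.1, 0.7]
width: 0.0297
grasp_force: 0.0
tcp [0.5167 0.1015 0.2143] stand [-0.026   0.1271] clock 15.1833
shift in tool [ 0.0009 -0.0183  0.0223] turn deg [ 0.04  0.   -0.16]
[0.22651866 0.10567954 0.72451316]
```

View pics/s5.png

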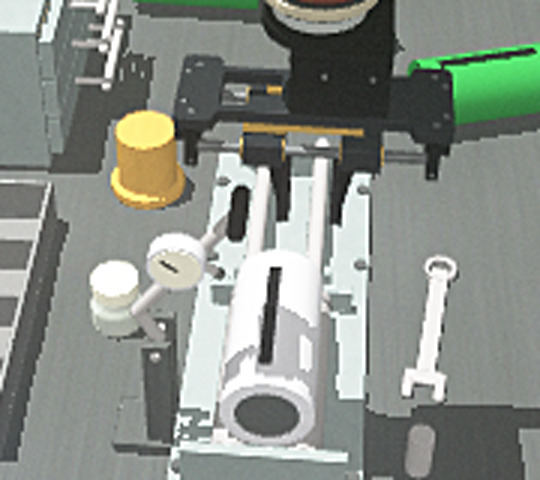

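Run:
```python
from h import *
c=env.camera("side")
for n,p in dict(tcp=(-.026,.127,.214),h1=(.026,.12,.256),h2=(.026,.17,.256),h3=(.026,.12,.246),h4=(.026,.17,.246)).items(): print(n,proj(c,w(*p)))
print("handle ends in img",235+240/3,180+187/3,235+238/3,180+240/3, "fingertips mid",235+310/3,180+222/3)
o,d=ray(c,315,251)
for z in(.22,.23,.24,.25,.26):
    q=o+d*(z-o[2])/d[2];print(z,(q[:2]-O)@X,(q[:2]-O)@Y)
# world rays through wrist earlier: camera at tcp .5655,.0984,.2799
T=np.array(env.camera("wrist")["tool_from_camera"]);cw=env.camera("wrist")
Rw=R.from_rotvec([2.265,2.177,.001]).as_matrix();p0=np.array([.5655,.0984,.2799])
for u,v in((320,282),(320,199)):
    a=np.array([u-cw["cx"],v-cw["cy"]]);r=np.hypot(*a);t=r/cw["fx"];dd=np.r_[np.sin(t)*a/r,np.cos(t)]
    p=Rw@T[:3,3]+p0;dw=Rw@T[:3,:3]@dd
    for z in(.22,.23,.24,.25): 
        q=p+dw*(z-p[2])/dw[2];print(v,z,(q[:2]-O)@X,(q[:2]-O)@Y)
```

```text
tcp (np.float64(337.3950604623421), np.float64(260.62920467213297))
h1 (np.float64(314.9332545375593), np.float64(243.30704213393108))
h2 (np.float64(312.8809994977753), np.float64(258.5521995032433))
h3 (np.float64(314.9188581738631), np.float64(246.66747497034547))
h4 (np.float64(312.8796871822564), np.float64(261.94282945521684))
handle ends in img 315.0 242.33333333333334 314.3333333333333 260.0 fingertips mid 338.3333333333333 254.0
0.22 0.02699229040671768 0.10570372375256398
0.23 0.02605005693891855 0.11675691496033094
0.24 0.02510782347111952 0.12781010616809826
0.25 0.024165590003320386 0.13886329737586545
0.26 0.023223356535521364 0.14991648858363252
282 0.22 0.02627880116518694 0.10041290954592512
282 0.23 0.02618320703268577 0.10479989624195353
282 0.24 0.026087612900184604 0.1091868829379819
282 0.25 0.02599201876768333 0.1135738696340103
199 0.22 0.026320079531344683 0.1624501393371674
199 0.23 0.02622284661321207 0.16437419616803373
199 0.24 0.026125613695079465 0.16629825299890008
199 0.25 0.02602838077694685 0.16822230982976644
```

The handle hasn't moved. The side view puts the fingertips about 19 mm higher than the TCP, which also explains where the sleeve contact was, so they passed over the bar. I'll go back up and over, then 19 mm deeper.

```bash
python3 -m inch '[[0,0,-0.03,0,0,0],[0,0,-0.03,0,0,0],[0,0,0,0,0,0],[0,0.0167,0,0,0,0],[0,0.0167,0,0,0,0],[0,0.0166,0,0,0,0],[0,0,0,0,0,0],[0,0,0.016,0,0,0],[0,0,0.016,0,0,0],[0,0,0.008,0,0,0],[0,0,0.008,0,0,0],[0,0,0,0,0,0]]'
python3 - <<'E'
from h import *
delta(w(.025,.128,.226),tgt_rot());o=env.get_obs();print(o["force"])
E
```

```text
clock: 16.38
eef_pos: [0.5665, 0.0996, 0.2256]
tcp_rot: [-2.263, -2.179, 0.001]
force: [0.4, 1.1, 0.3]
width: 0.0297
grasp_force: 0.0
tcp [0.5665 0.0996 0.2256] stand [0.0238 0.1269] clock 16.3833
shift in tool [ 0.0011  0.0012 -0.0004] turn deg [-0.03  0.01 -0.16]
[0.42931553 1.13969856 0.25366656]
```

```bash
python3 -m inch '[[0,-0.004,0,0,0,0],[0,-0.004,0,0,0,0],[0,-0.0048,0.0025,0,0,0],[0,-0.0048,0.0025,0,0,0],[0,-0.0047,0.0025,0,0,0],[0,-0.0047,0.0025,0,0,0],[0,0,0,0,0,0]]'
cat > hd.py <<'E'
from h import *
delta(w(-.0443,.128,.172),tgt_rot());print(env.get_obs()["force"])
c=env.camera("side");cv2.imwrite("pics/s6.png",cv2.resize(c["frame"][180:340,235:415,::-1],None,fx=3,fy=3,interpolation=cv2.INTER_CUBIC))
for th in(1.14,1.0,.8,.6,.197): print(th,np.round(proj(c,w(.09-.153*np.cos(th),.168,.117+.153*np.sin(th))),1))
g=c["frame"].max(2);m=np.zeros(g.shape,np.uint8);m[236:310,300:352]=g[236:310,300:352]<55
n,l,s,ce=cv2.connectedComponentsWithStats(m)
print([(s[i].tolist(),ce[i].round(1).tolist()) for i in range(1,n) if s[i,4]>15])
E
python3 hd.py
```

```text
clock: 16.97
eef_pos: [0.5395, 0.1007, 0.2168]
tcp_rot: [2.262, 2.179, 0.001]
force: [-0.0, 0.5, -0.1]
width: 0.03
grasp_force: 0.0
tcp [0.5395 0.1007 0.2168] stand [-0.0032  0.127 ] clock 16.9667
shift in tool [ 0.0008 -0.0412  0.0447] turn deg [ 0.06  0.   -0.16]
[-0.00427174  0.50620378 -0.1452174 ]
1.14 [312.9 257.9]
1.0 [321.6 261.9]
0.8 [332.4 268.9]
0.6 [340.9 277. ]
0.197 [350.3 295. ]
[([315, 236, 4, 16, 42], [317.1, 242.3]), ([335, 236, 7, 18, 71], [337.1, 242.9]), ([320, 246, 8, 18, 65], [323.5, 254.2]), ([323, 283, 4, 9, 18], [324.2, 285.9]), ([322, 292, 4, 9, 19], [323.3, 296.3])]
```

The handle moved with the finger, from (315,251) to (323.5,254). I'll follow the arc down to about 0.4 rad, then lift away.

```bash
python3 -m inch '[[0,-0.0042,0.003,0,0,0],[0,-0.0042,0.003,0,0,0],[0,-0.0042,0.003,0,0,0],[0,-0.0038,0.0033,0,0,0],[0,-0.0038,0.0033,0,0,0],[0,-0.0038,0.0033,0,0,0],[0,-0.0035,0.0037,0,0,0],[0,-0.0035,0.0037,0,0,0],[0,-0.0035,0.0037,0,0,0],[0,-0.0031,0.0041,0,0,0],[0,-0.0031,0.0041,0,0,0],[0,0,0,0,0,0],[0,0,0,0,0,0],[0,0,0,0,0,0],[0,0,0,0,0,0],[0,0,0,0,0,0]]'
python3 hd.py
```

```text
clock: 18.35
eef_pos: [0.5005, 0.1021, 0.1794]
tcp_rot: [2.262, 2.178, 0.003]
force: [-0.4, 0.2, -0.3]
width: 0.0299
grasp_force: 0.0
tcp [0.5005 0.1021 0.1794] stand [-0.0422  0.1271] clock 18.35
shift in tool [ 0.0009 -0.0021  0.0074] turn deg [ 0.17 -0.   -0.17]
[-0.4163542   0.16804453 -0.29757999]
1.14 [312.9 257.9]
1.0 [321.6 261.9]
0.8 [332.4 268.9]
0.6 [340.9 277. ]
0.197 [350.3 295. ]
[([302, 236, 8, 12, 50], [305.9, 240.4]), ([330, 245, 9, 20, 74], [335.3, 254.0]), ([343, 266, 6, 18, 56], [345.7, 273.8]), ([323, 286, 4, 11, 18], [324.6, 290.6])]
```

```bash
python3 -m inch '[[0,0,-0.005,0,0,0],[0,0,-0.01,0,0,0],[0,0,-0.02,0,0,0],[0,0,-0.025,0,0,0],[0,0,-0.025,0,0,0],[0,0,-0.025,0,0,0],[0,0,-0.025,0,0,0],[0,0,0,0,0,0],[0,0,0,0,0,0],[0,0,0,0,0,0],[0,0,0,0,0,0],[0,0,0,0,0,0],[0,0,0,0,0,0],[0,0,0,0,0,0],[0,0,0,0,0,0],[0,0,0,0,0,0],[0,0,0,0,0,0],[0,0,0,0,0,0],[0,0,0,0,0,0]]'
python3 -m inch '[[0,0,0,0,0,0],[0,0,0,0,0,0],[0,0,0,0,0,0],[0,0,0,0,0,0],[0,0,0,0,0,0],[0,0,0,0,0,0],[0,0,0,0,0,0],[0,0,0,0,0,0],[0,0,0,0,0,0],[0,0,0,0,0,0],[0,0,0,0,0,0],[0,0,0,0,0,0]]'
python3 hd.py
```

```text
clock: 19.98
eef_pos: [0.4999, 0.1022, 0.3141]
tcp_rot: [2.262, 2.178, 0.003]
force: [0.6, 0.3, 0.2]
width: 0.0298
grasp_force: 0.0
clock: 20.98
eef_pos: [0.4999, 0.1021, 0.3141]
tcp_rot: [2.262, 2.178, 0.003]
force: [0.1, 0.4, -0.7]
width: 0.03
grasp_force: 0.0
tcp [0.4999 0.1021 0.3141] stand [-0.0428  0.1271] clock 20.9833
shift in tool [ 0.0009 -0.0018  0.1421] turn deg [ 0.13  0.   -0.17]
[ 0.07082391  0.43647056 -0.73630071]
1.14 [312.9 257.9]
1.0 [321.6 261.9]
0.8 [332.4 268.9]
0.6 [340.9 277. ]
0.197 [350.3 295. ]
[]
```

View pics/s6.png

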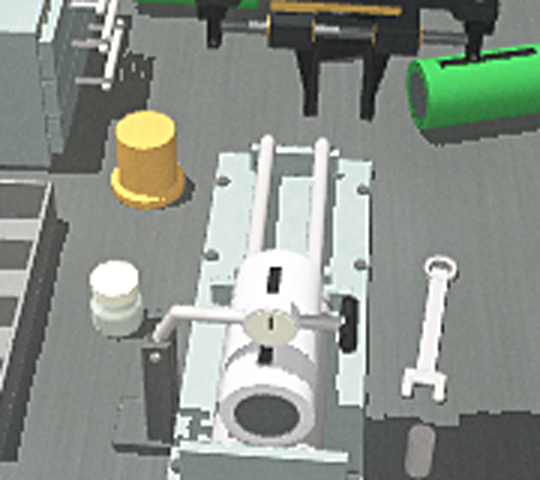

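The arm lies level: the handle is at (351,288), matching the 0 rad prediction. The dial is over the sleeve, the keyway is still on top at crop (273,280)–(266,352), and the bystanders in view are undisturbed. Handing in.

```bash
python3 -c "
from plant import env;print(env.sign_off())"
```

```text
the job is handed in; nothing more can be done
None
```

The job is handed in, with no verdict returned: in the last picture the sleeve lay on the rollers with its keyway on top (middle about 110 mm along the stand), and the indicator arm was level with its tip on the sleeve and the gripper clear.

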